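# Clamp the strip through the guard window

## Robot

A 6-joint arm with a two-finger parallel gripper is mounted at the origin on a cart in front of the work surface, level with it; the furniture and walls round the work are solid. World frame = base frame: x ahead of the robot, y to its left, z up, the work surface at z = 0. Lengths are in m, angles in degrees, forces in N, time in s.
With the tool pointing down it reaches from about 0.325 to 0.775 m from the base axis. Payload 5.5 kg.
Tool frame: the origin (TCP) lies at the centre of the arm's flange, where the gripper is bolted on; the fingertips stand 182 mm ahead of it and the grasp point (between the pads) lies 163 mm ahead of it; z points along the fingers, y is the line along which they close (so a half turn about z gives the same grasp; the last joint's range is limited). The gripper opens to 88 mm and grips with 3 to 60 N. Pads are 20 mm wide; open, the fingers measure 115 mm over their backs; the gripper's body (75 mm by 178 mm) begins 61 mm behind the grasp point.
Start: joints at [71.064, 5.22, 70.514, -0, 104.267, -3.249], TCP at [0.162, 0.578, 0.405] pointing down, gripper open.
Joint ranges: [-164.24, 164.24], [-49.07, 125.15], [9.68, 141.18], [-86.29, 266.29], [3.28, 154.24], [-151.56, 151.56]. Speed limits (degrees/s): [147.25, 147.25, 172.46, 180, 180, 180].

## Interface

Orientations are given as [roll, pitch, yaw] about the fixed x, y, z axes, in that order (R = Rz(yaw) Ry(pitch) Rx(roll)).
In Python, from station import r gives the robot as it stands. The module is installed in compiled form; this text tells all that it offers. Calls block until the motion is done:
- r.reach(position, orientation): joint-space move of the TCP to a pose.
- r.servo_line(position, rotation=None, speed=0.15): straight line of the TCP; rotation=None keeps the orientation; speed is the mean speed in m/s.
- r.move_joints(angles): joint-space move.
- r.let_go() and r.grab(squeeze=None): open the fingers fully, or close them until they stop; squeeze is the grip in N (None keeps the last).
- r.wait(seconds).
- r.inverse_kinematics(position, orientation): joint angles nearest the present ones, or None.
- r.sense(): the state.
- r.snapshot(name): name is "scene" or "side" or "wrist"; returns a dict with "frame" (384x512x3 uint8, red, green, blue), "fx", "fy", "cx", "cy" (pixels), "R" (3x3) and "t" (3): a world point X has camera coordinates R X + t. Camera axes: x right, y down, z forward; pixel columns grow to the right and rows downward; lengths in m; the calibration is good to about 2 mm. A picture is of the moment at which its call begins. There is no depth.
A pose or a line that the arm cannot do raises r.IKError and nothing moves.
- r.hand_in(): hands the job in; it is judged then, once.
The state is a dict: "clock": time; "joints": joint angles; "joint_vel": joint speeds; "joint_torque": joint torques, N m; "tcp_pos": TCP position; "orientation": TCP orientation; "contact_force": force on the tool from outside, world axes, zero at the start; "torque": the same for the moment, N m; "opening": finger opening in m; "gripper_force": force on a finger pad.
Only numpy, scipy, OpenCV 4.12 (cv2) and the standard library are available. Lean on these libraries where they do the work, as an engineer would, in place of code of your own. Each camera call takes 0.05 s, during which the arm holds its last target. There are 200 camera calls.

## Task

One of the two guarded clamping stations has a bakelite strip in its lane. With the fingertips, push the strip along its lane until it is fully home against the end stop, and only then reach down through the window in that station's guard and press its clamp lever fully down; leave it down. Do not touch either guard, do not pick anything up, and leave the other station's lever and all the other things as they are.

Things in the scene. Friction and masses are not known exactly. Their poses are not given: they have to be found in the camera images.
- station_a: the guarded clamping station with the strip in its lane (left or right of two alike, side by side). Fixed, underside 6 mm above the table. Origin: underside, on the lane's centre line; x runs along the lane away from the robot to the end stop, y left, z up. Strip slides on z = 4 mm; side rails 33 mm apart, 12 mm high, x = -65 to 60; end stop's face x = 55 mm (strip home: strip_mid at x = -17.5).
- station_b: the other, empty station, exactly like station_a. In each, a feed tongue 42 mm wide carries the lane forward to x = -145 mm and the bed behind it is 104 mm wide, x = -60 to 130 mm. Both stand on a steel sub-plate, 294 x 244 x 6 mm, that lies on the table.
- strip_mid (a point): centre (half-way up) of the loose bakelite strip, reddish brown, 145 long x 28 wide x 11 mm high, about 0.14 kg. It lies lengthwise in station_a's lane, 25 to 45 mm short of the end stop; its tail sticks out in front of the guard over the feed tongue. Its own y axis is its long axis.
- strip: the same strip; this origin is the centre of its underside
- pad_a (a point): centre of the top face of the round black press pad (34 mm across) on station_a's clamp lever; it moves with the lever. In the station's frame: lever up x = -5, z = 63 mm; lever fully down x = -10, z = 40 mm
- pad_b (a point): the same point on station_b's lever
- lever_a (a joint): station_a's clamp lever, rad: 0 = up (open), grows as its pad is pressed down, 0.22 = fully down on its stop. A steel bar hinged at the back of the station (x = 95, z = 30 mm in the station's frame), pad 105 mm in front of the hinge; the stiff hinge (about 4 N at the pad) keeps it where it is left. Down, its rubber foot sits over the strip.
- lever_b (a joint): the same for station_b's lever
- window_a (a point): centre of the window in station_a's guard, in the guard's outer (upper) face: x = -8, z = 74 mm in the station's frame; axes as the station's. Clear opening 84 mm along the slope x 74 mm across, with a thin black edging; it lies above the lever's pad
- window_b (a point): the same point on station_b's guard
- guard_a: guard of station_a: a 4 mm grey sheet, 104 mm wide, on four posts over the lane, sloping up to the back by 0.26 rad (15 degrees), from x = -63 mm (top 60 mm above the station's underside) to x = 116 mm (top 107 mm). Posts and two thin rails close each side. Origin and axes as the station's.
- guard_b: guard of station_b, exactly like guard_a
- collar0: bronze collar (ring), 26 mm across, 10 mm high, lying on the sub-plate in front of the stations, between the two feed tongues; origin at the centre of its underside. A bystander.
- collar1: bronze collar (ring), 26 mm across, 10 mm high, on the table to the right of the sub-plate; origin at the centre of its underside. A bystander.
- gauge_block: small steel gauge block, 9 x 30 mm, standing 35 mm high on the table to the left of the sub-plate; origin at the centre of its underside. A bystander.
- nut_dish: shallow round dish, 70 mm across, 14 mm high, on the table to the left of the sub-plate; origin at the centre of its underside. A bystander.
There are look-alikes about, which are no part of the job. Of the things that look like the strip, the larger one is meant.

How it is judged:
By the outcome, as a careful person would: the job done as asked, in the order asked, and still so for the second after the job is handed in, with the robot touching nothing.
It also fails if it takes over 43 s, if anything falls off the work surface, if the arm or the gripper's body presses on something with over 40 N, if the wrist force passes 120 N, or if a joint passes its speed limit or range.

## Working session

There is one attempt and no reset: what is moved stays moved. The work goes in short steps, each a Python script; the robot and the scene stay as the last script left them, time stands still between calls to the robot, and variables do not carry over. Pictures are saved under pics/ and viewed, at most 10 in all, crops included, and the job is handed in when it is done.

```bash
mkdir -p pics
python3 - <<'E'
from station import r
import cv2,pickle
for n in("scene","side"):
    s=r.snapshot(n); cv2.imwrite(f"pics/{n}0.png",s["frame"][:,:,::-1]); pickle.dump(s,open(f"{n}0.pkl","wb"))
    print(n,s["fx"],s["cx"],s["cy"],s["R"],s["t"], -s["R"].T@s["t"])
print(r.sense())
E
```

```text
scene 497.5593921272385 258.42441975560274 200.9460336584212 [[ 0.80452553 -0.59391459 -0.00203364]
 [-0.40505671 -0.54618521 -0.73321946]
 [ 0.43435899  0.59071752 -0.67998903]] [-0.26127942  0.44125843  0.47796901] [ 0.18133051 -0.1965135   0.6480216 ]
side 386.5489499301952 261.239151607358 192.7554455787392 [[-0.96498791 -0.2622379   0.00544157]
 [-0.17878428  0.64243053 -0.74519742]
 [ 0.19192317 -0.72007937 -0.66682171]] [ 0.58362308 -0.0511529   1.02738902] [0.35686412 0.92571191 0.64379046]
{'clock': 0.1, 'joints': array([ 7.10626686e+01,  5.26079320e+00,  7.05731455e+01, -2.40910901e-04,
        1.04267204e+02, -3.24841375e+00]), 'joint_vel': array([ 0.0174499 , -0.03816857, -0.16816122,  0.00050781,  0.05503634,
        0.04725509]), 'joint_torque': array([ 2.91985278e-03, -4.47861850e+01, -4.07567489e+01,  7.00185914e-02,
        2.85415835e-02, -9.85943393e-05]), 'tcp_pos': array([0.16226876, 0.57770608, 0.40361687]), 'orientation': array([-1.79899006e+02, -5.49807084e-03,  1.64311018e+02]), 'contact_force': array([-0.22291627, -0.76081851, -0.2194347 ]), 'torque': array([ 0.01049247, -0.01735644, -0.03467984]), 'gripper_force': 0.0, 'opening': 0.08784103198171994}
```

View pics/scene0.png

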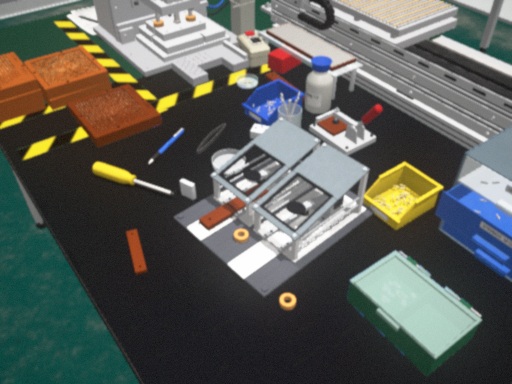

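View pics/side0.png

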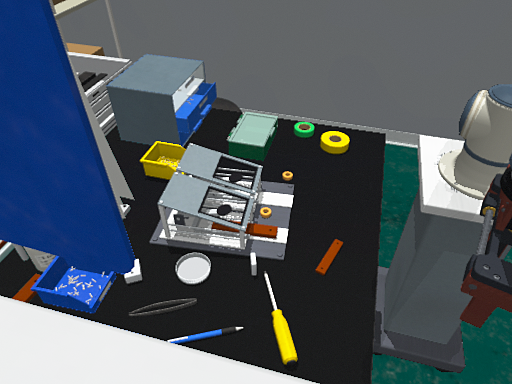

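Candidates for the strip are the brown bar in the left station's lane, at scene (222,212) and side (250,229), and the loose brown bar on the table, at scene (136,251) and side (330,256). I choose the one in the lane, so the left station is station_a. I'll check that in a close crop.

Run:
```python
import cv2,numpy as np
a=cv2.imread("pics/scene0.png")[115:300,170:380]; b=cv2.imread("pics/side0.png")[140:260,145:300]
a=cv2.resize(a,None,fx=3.8,fy=3.2,interpolation=cv2.INTER_CUBIC)
a=cv2.resize(cv2.imread("pics/scene0.png")[115:300,170:380],None,fx=3,fy=3,interpolation=cv2.INTER_CUBIC)
b=cv2.resize(b,None,fx=5,fy=5,interpolation=cv2.INTER_CUBIC)
cv2.imwrite("pics/ca.png",a);cv2.imwrite("pics/cb.png",b);print(a.shape,b.shape)
```

```text
(555, 630, 3) (600, 775, 3)
```

View pics/ca.png

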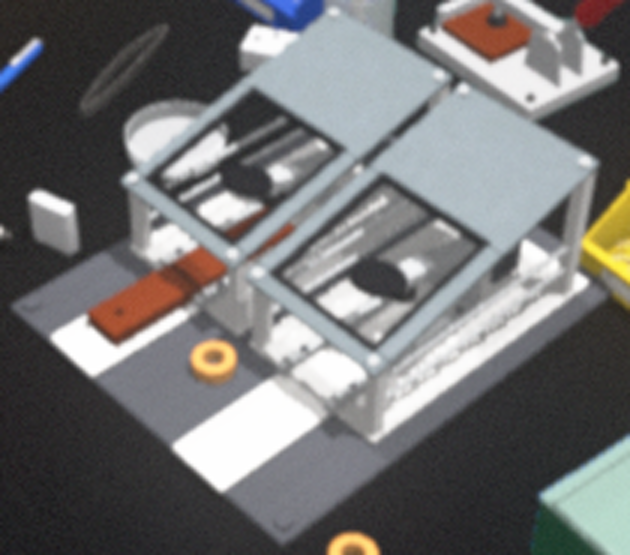

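View pics/cb.png

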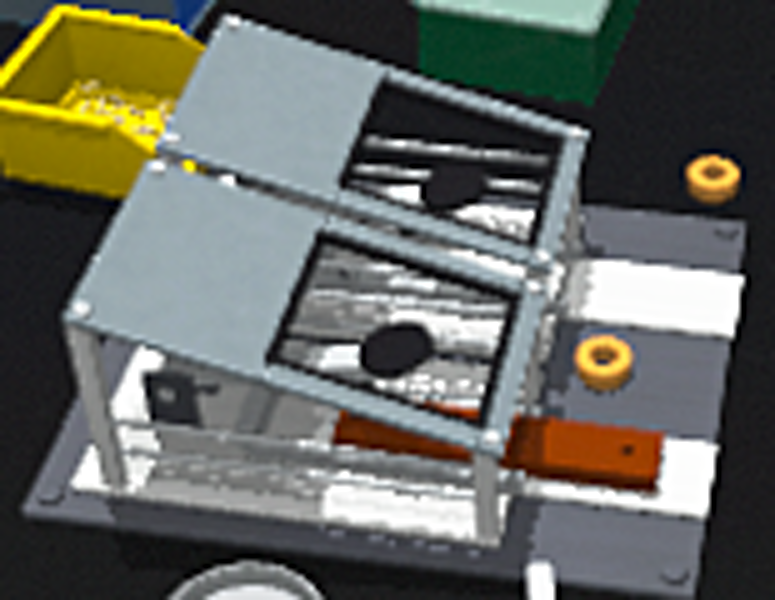

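The crop confirms it: the long strip lies in the left station's lane, with its tail at crop (90-118, 318-335) and its front end under the guard. The other station is empty. I'll fit the station pose from these corners.

```bash
cat > h.py <<'E'
import numpy as np,pickle
from scipy.optimize import least_squares
from scipy.spatial.transform import Rotation as Ro
def proj(s,X):
    c=X@s["R"].T+s["t"]; return np.c_[s["fx"]*c[:,0]/c[:,2]+s["cx"],s["fy"]*c[:,1]/c[:,2]+s["cy"]]
def T(p,P):  # station->world
    c,s=np.cos(p[2]),np.sin(p[2]); P=np.atleast_2d(P)
    return np.c_[p[0]+c*P[:,0]-s*P[:,1],p[1]+s*P[:,0]+c*P[:,1],P[:,2]+.006]
E
python3 - <<'E'
from h import *
S=pickle.load(open("scene0.pkl","rb"));D=pickle.load(open("side0.pkl","rb"))
g=lambda x,y,z:(x/1e3,y/1e3,z/1e3)
G=[g(-63,52,60),g(-63,-52,60),g(116,52,107),g(116,-52,107)]
W=[g(-8+sx*42*.966,sy*37,74+sx*42*.259) for sx in(-1,1) for sy in(1,-1)]
Tg=[g(-145,21,4),g(-145,-21,4)]
P=np.array(G+W+Tg)
us=np.array([(125,182),(232,262),(332,10),(450,76),(150,180),(235,245),(257,90),(343,150),(50,335),(95,375)])/3+[170,115]
ud=np.array([(497,455),(545,283),(66,317),(150,165),(487,425),(528,295),(270,357),(325,235),(708,513),(717,445)])/5+[145,140]
# strip tail, top face z=15
Q=lambda d:np.array([(d,.014,.015),(d,-.014,.015)])
qs=np.array([(90,317),(118,335)])/3+[170,115]; qd=np.array([(656,468),(663,433)])/5+[145,140]
def f(p): return np.r_[(proj(S,T(p,P))-us).ravel(),(proj(D,T(p,P))-ud).ravel(),(proj(S,T(p,Q(p[3])))-qs).ravel(),(proj(D,T(p,Q(p[3])))-qd).ravel()]
b=min((least_squares(f,[.5,.1,y,-.12],loss="soft_l1") for y in(-.5,0,.5)),key=lambda b:b.cost)
print(b.x,np.degrees(b.x[2]),b.cost);print(f(b.x).reshape(-1,2).round(1).tolist())
np.save("st.npy",b.x)
print("strip short by mm",(-.090-b.x[3])*1e3)
E
```

```text
[ 0.59155201  0.37335332  0.10411772 -0.12062831] 5.965505800028194 26.469899652380235
[[-1.9, -0.9], [0.2, 1.2], [0.1, -2.3], [0.6, -1.0], [1.0, -1.1], [-0.4, -2.7], [-1.6, 1.1], [-2.6, -0.6], [-0.1, 0.3], [-0.7, -0.2], [1.6, -1.2], [0.8, -0.9], [-0.8, -0.6], [-0.6, -2.3], [-2.0, -2.4], [-3.4, -0.5], [2.0, -1.0], [0.4, -0.1], [0.0, -0.9], [0.3, -1.4], [-0.7, -2.5], [-0.3, -0.2], [-0.2, 0.8], [0.1, -1.5]]
strip short by mm 30.62830552154913
```

```bash
cat >> h.py <<'E'
L=.182
def tip(p,x,y,z): # station-frame mm fingertip -> world TCP
    return T(p,[[x/1e3,y/1e3,z/1e3]])[0]+[0,0,L]
def loc(p,w): # TCP world -> station mm of tip
    c,s=np.cos(p[2]),np.sin(p[2]); d=np.array(w[:2])-p[:2]
    return np.r_[c*d[0]+s*d[1],-s*d[0]+c*d[1],w[2]-L-.006]*1e3
E
python3 - <<'E'
from h import *
from station import r
import cv2
p=np.load("st.npy"); o=[180,0,np.degrees(p[2])+180]
r.grab(5)
r.reach(tip(p,-150,0,100),o)
s=r.snapshot("wrist");pickle.dump(s,open("w1.pkl","wb"));f1=s["frame"]
r.servo_line(tip(p,-146,0,9),speed=.12)
st=r.sense();print(st["clock"],loc(p,st["tcp_pos"]),st["contact_force"],st["opening"],st["joints"])
f=r.snapshot("scene")["frame"][150:300,150:350];g=r.snapshot("side")["frame"][140:290,170:370]
up=lambda a:cv2.resize(a,(400,300),interpolation=cv2.INTER_CUBIC)
im=np.zeros((600,800,3),np.uint8);im[:300,:400]=up(f);im[:300,400:]=up(g);im[300:,:400]=up(f1)
cv2.imwrite("pics/m1.png",im[:,:,::-1])
E
```

```text
3.8 [-145.75273802    0.23093862    9.99115607] [0.17102469 0.01799798 0.24156695] 0.0007089442718427603 [ 3.53479405e+01  4.39698424e+00  9.25108042e+01  1.11918679e-03
  8.30053501e+01 -6.06245114e+01]
```

View pics/m1.png

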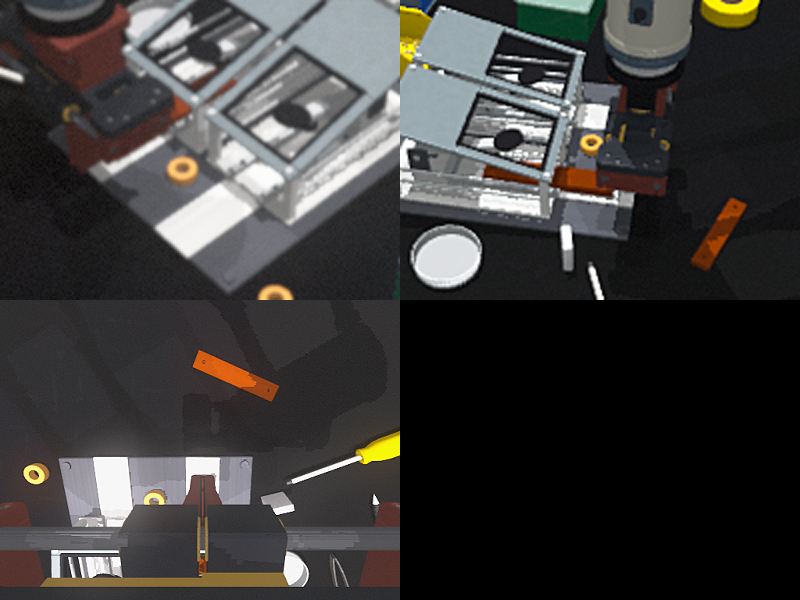

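The gripper hangs over the tongue. In the wrist view (202,480) the fingertips are centred on the white tongue at 186-220 and stand in front of the strip's tail. I'll push now, watching the force.

Run:
```python
from h import *
from station import r
p=np.load("st.npy"); u=np.array([np.cos(p[2]),np.sin(p[2])])
b=r.sense()["contact_force"]
x=-132.
r.servo_line(tip(p,x,0,9),speed=.06)
while x<-88:
    x+=2 if x<-106 else 1
    r.servo_line(tip(p,x,0,9),speed=.05)
    s=r.sense();F=s["contact_force"]-b;f=F[:2]@u
    print(x,loc(p,s["tcp_pos"]).round(1),F.round(1),round(s["clock"],2))
    if f<-15: break
```

```text
-130.0 [-130.    -0.     8.9] [ 0.2 -0.   0.2] 4.53
-128.0 [-127.9   -0.     9. ] [ 0.7  0.6 -0.1] 4.78
-126.0 [-125.9   -0.     9. ] [ 0.6 -0.1 -0.8] 5.03
-124.0 [-123.9   -0.     9. ] [ 1.2 -1.4  0.2] 5.28
-122.0 [-121.9   -0.     9. ] [ 1.2  0.2 -0.7] 5.53
-120.0 [-119.9   -0.     9. ] [ 0.8 -0.4 -0.5] 5.78
-118.0 [-117.9   -0.     9. ] [ 0.3  0.1 -0.6] 6.03
-116.0 [-115.9   -0.     9. ] [ 1.1 -0.1 -0.1] 6.28
-114.0 [-113.9   -0.     9. ] [ 0.9 -0.3  0.4] 6.53
-112.0 [-111.9   -0.     9. ] [-0.   0.  -1.2] 6.78
-110.0 [-109.9   -0.     9. ] [ 1.4  0.7 -0.6] 7.03
-108.0 [-107.9   -0.     9. ] [ 0.3  0.  -0.8] 7.28
-106.0 [-105.9   -0.     9. ] [ 1.  -0.9 -0.4] 7.53
-105.0 [-104.9    0.     9. ] [ 0.3 -0.6 -1.6] 7.78
-104.0 [-104.    0.    9.] [ 0.8 -0.5 -0.1] 8.03
-103.0 [-102.9   -0.     9. ] [ 0.4 -0.8 -0.8] 8.28
-102.0 [-102.    0.    9.] [-0.1 -0.8  0.2] 8.53
-101.0 [-1.016e+02  1.000e-01  9.000e+00] [-4.  -1.4  3.4] 8.78
-100.0 [-101.1    0.2    9. ] [-8.7 -2.5  4.3] 9.03
-99.0 [-100.7    0.2    9. ] [-11.7  -4.2   6.3] 9.28
-98.0 [-100.3    0.3    9. ] [-15.1  -4.1   9.8] 9.53
```

The stop came at x = -101.6, where -100 was expected. I'll back off, move above the window and check.

Run:
```python
from h import *
from station import r
import cv2
p=np.load("st.npy")
r.servo_line(tip(p,-125,0,9),speed=.1)
r.servo_line(tip(p,-140,0,125),speed=.15)
A=r.snapshot("scene")["frame"][115:300,170:380]; B=r.snapshot("side")["frame"][140:260,145:300]
r.servo_line(tip(p,-8,0,125),speed=.15)
C=r.snapshot("scene")["frame"][80:265,170:380]; D=r.snapshot("side")["frame"][120:270,145:345]
up=lambda a:cv2.resize(a,(400,300),interpolation=cv2.INTER_CUBIC)
cv2.imwrite("pics/m2.png",np.vstack([np.hstack([up(A),up(B)]),np.hstack([up(C),up(D)])])[:,:,::-1])
s=r.sense();print(s["clock"],loc(p,s["tcp_pos"]),s["contact_force"])
```

```text
12.1167 [ -8.54483968   0.1971876  125.2998635 ] [ 0.20318654 -0.29727754  0.68347477]
```

View pics/m2.png

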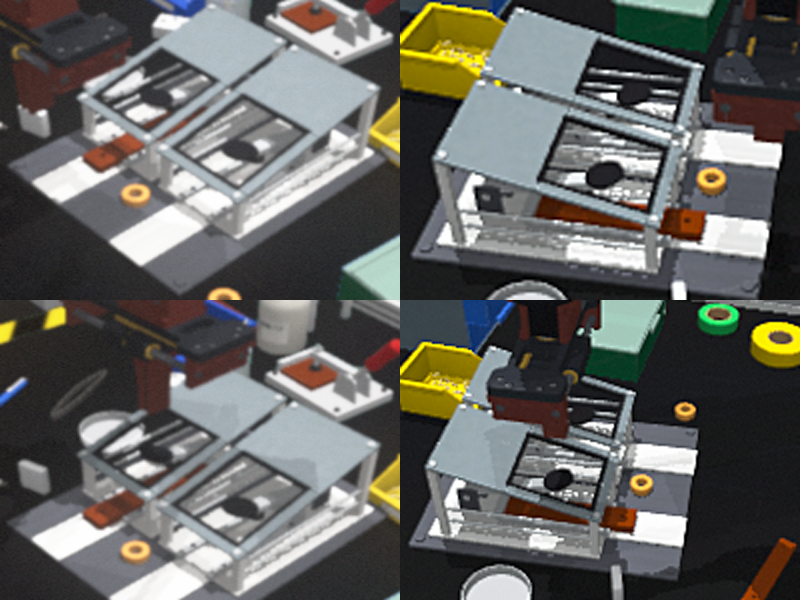

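The strip's tail now stands about 30 mm further in, so it is home. The fingers hang above the left window, about 50 mm clear. Next I'll press down.

Run:
```python
from h import *
from station import r
p=np.load("st.npy")
b=r.sense()["contact_force"]
r.servo_line(tip(p,-8,0,70),speed=.1)
z=70.
while z>28:
    z-=2 if z>44 else 1
    r.servo_line(tip(p,-8,0,z),speed=.05)
    s=r.sense();F=s["contact_force"]-b
    print(z,loc(p,s["tcp_pos"]).round(1),F.round(1),round(s["clock"],2))
    if F[2]>27 or np.hypot(*F[:2])>15: break
```

```text
68.0 [-7.9  0.  68.7] [ 0.4  0.2 -0.4] 13.07
66.0 [-8.  -0.  65.9] [-0.   0.5 -0.9] 13.32
64.0 [-8.   0.  64.3] [-0.8 -0.2 -0.1] 13.57
62.0 [-8.   0.1 62.2] [-1.4 -0.6  2.7] 13.82
60.0 [-8.1  0.1 59.9] [-1.5  0.6  2.2] 14.07
58.0 [-8.   0.1 57.7] [-1.6  1.5  1.5] 14.32
56.0 [-8.   0.  55.7] [-0.6  1.1  1.4] 14.57
54.0 [-8.  -0.  53.7] [-2.   0.8  2.2] 14.82
52.0 [-8.  -0.  51.7] [-1.2  1.4  1.5] 15.07
50.0 [-8.  -0.  49.7] [-0.6  1.3  2.1] 15.32
48.0 [-8.  -0.  47.7] [-1.4  0.6  1.2] 15.57
46.0 [-8.  -0.  45.7] [-1.9  0.5  1.9] 15.82
44.0 [-8.  -0.  43.7] [-1.4  0.7  1.8] 16.07
43.0 [-8.  -0.  42.8] [-2.9 -0.2  2.3] 16.32
42.0 [-8.   0.  41.9] [-2.2  1.5  1.4] 16.57
41.0 [-8.   0.  40.9] [-2.6 -0.3  1.9] 16.82
40.0 [-8.  -0.  40.3] [-3.3  0.2  4.1] 17.07
39.0 [-8.  -0.  40.2] [-4.8 -1.6  8.1] 17.32
38.0 [-8.1 -0.  40.1] [-5.9 -1.4 10.9] 17.57
37.0 [-8.1 -0.  40. ] [-6.6 -2.4 14.7] 17.82
36.0 [-8.2 -0.1 40. ] [-8.7 -3.6 16.3] 18.07
35.0 [-8.2 -0.1 39.9] [-10.1  -3.8  19.9] 18.32
34.0 [-8.3 -0.1 39.8] [-12.7  -5.7  24. ] 18.57
33.0 [-8.3 -0.1 39.7] [-14.1  -6.7  26.3] 18.82
```

The lever is on its stop: z ≈ 40 mm and the force is climbing steeply. I'll withdraw straight up and check.

Run:
```python
from h import *
from station import r
import cv2
p=np.load("st.npy")
r.servo_line(tip(p,-8,0,40),speed=.05)
r.servo_line(tip(p,-8,0,130),speed=.12)
r.servo_line(tip(p,-150,0,190),speed=.2)
r.wait(.3)
S=r.snapshot("scene");D=r.snapshot("side")
A=S["frame"][115:300,170:380]; B=D["frame"][140:260,145:300]
up=lambda a:cv2.resize(a,(400,300),interpolation=cv2.INTER_CUBIC)
im=np.hstack([up(A),up(B)]).copy()
# predictions: strip tail corners (home) green, pad down red / up yellow
for pts,c in (([(-.09,.014,.015),(-.09,-.014,.015)],(0,255,0)),([(-.01,0,.04)],(255,0,0)),([(-.005,0,.063)],(255,255,0))):
    for q in proj(S,T(p,np.array(pts))): cv2.circle(im,(int((q[0]-170)*400/210),int((q[1]-115)*300/185)),2,c,-1)
    for q in proj(D,T(p,np.array(pts))): cv2.circle(im,(400+int((q[0]-145)*400/155),int((q[1]-140)*2.5)),2,c,-1)
cv2.imwrite("pics/m3.png",im[:,:,::-1])
s=r.sense();print(s["clock"],loc(p,s["tcp_pos"]),s["contact_force"])
```

```text
21.325 [-1.49640759e+02 -7.17472333e-02  1.89582806e+02] [-0.16510623  0.57976147 -0.39944924]
```

View pics/m3.png

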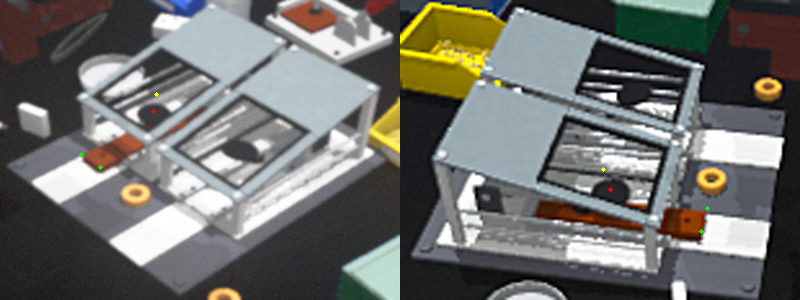

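The pad sits on the predicted "down" mark, at (153,112) and (610,190). The strip's tail is on the home marks at (100,165) and (705,210), and the other things look unmoved.

```bash
python3 -c "
from station import r
print(r.hand_in())"
```

```text
the job is handed in; nothing more can be done
None
```

I pushed the strip in the left station home against its end stop, then pressed that station's clamp lever fully down and left it down; the job was handed in about 21 s into the 43 s limit, with no verdict returned.

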